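Close a food-sample tin in the ratchet lid press

ROBOT

A 6-joint arm with a two-finger parallel gripper is mounted at the origin on the work surface. World frame = base frame: x ahead of the robot, y to its left, z up, the work surface at z = 0. Lengths are in m, angles in rad, forces in N, time in s.
With the tool pointing down it reaches from about 0.25 to 0.775 m from the base axis. Payload 4 kg.
Tool frame: the origin (TCP) lies midway between the tips of the shut fingers; the grasp point (between the pads) lies grip_point_offset behind it (grip_point_offset is the distance from the TCP to the grasp point, in m); z points along the fingers, y is the line along which they close (so a half turn about z gives the same grasp; the last joint's range is limited). The gripper opens to 94 mm and grips with 3 to 60 N. Pads are 16 mm wide; open, the fingers measure 119 mm over their backs; the gripper's body (75 mm by 177 mm) begins 78 mm behind the grasp point.
Start: joints at [-1.279, 0.087, 1.371, -0, 1.684, -0.103], TCP at [0.212, -0.508, 0.206] pointing down, gripper open.
Joint ranges: [-3.1, 3.1], [-0.76, 2.03], [0.27, 2.55], [-1.08, 4.22], [0.17, 2.65], [-2.57, 2.57]. Speed limits (rad/s): [2.79, 2.79, 3.14, 3.14, 3.14, 3.14].

INTERFACE

Orientations are given as [roll, pitch, yaw] about the fixed x, y, z axes, in that order (R = Rz(yaw) Ry(pitch) Rx(roll)).
In Python, from bench import * gives the robot as it stands. The module is installed in compiled form; this text tells all that it offers.
- The arm moves only by the tool apply_moves, never from a script. Its argument "commands" is a list of rows, each a list of 7 numbers: the turn, a rotation vector about the world's x, y, z in rad, then the shift along the world's x, y, z in m, then the opening in per cent of the stroke, from 0 (shut) to 100 (fully open). In form: [[ax, ay, az, x, y, z, jaw], ...]. A call has exactly 5 rows; each row is the pose to reach, as a shift and turn from the pose commanded when the call began; what a row does not reach only later rows make up. A row lasts 1/10 s, in which the tool goes at most 50 mm and 8.59 degrees, less where a joint would pass 70% of its speed; a pose out of reach is approached as far as the arm can. A call with a gripper value outside its range is refused whole. The fingers move at their own pace and stop on an object; the grip force is fixed at half the most. Time passes only in rows, so rows that repeat a pose let the fingers close, or fill a call up. It gives the time, the measured TCP pose, the force, the opening and the grip force at its end, in the units of the state.
- get_obs(): the state, without advancing time (a new reading comes with each control period).
- snapshot(name): name is "side" or "top" or "wrist"; returns a dict with "pixels" (384x512x3 uint8, red, green, blue), "vertical_fov" (degrees; the focal length in pixels is half the picture's height over the tangent of half this angle, whatever the lens; pixels are square), "cx", "cy" (the principal point, pixels), "rvec" (rotation vector, rad) and "tvec" (3), from world to camera coordinates, as OpenCV has them. Camera axes: x right, y down, z forward; pixel columns grow to the right and rows downward; lengths in m; the calibration is good to about 2 mm. A picture is of the moment at which its call begins. There is no depth.
- close_job(): hands the job in; it is judged then, once.
Trained networks look in the newest picture that a camera, given by its name, has taken for a name from the list of things; names that differ only in an ending like _2 or _b are one class to them, and where a whole thing is asked for, a point or a joint stands for the part that bears it (a point fixed in the world has none). Each returns a list of dicts, best first, with "score" (0 to 1); they miss things now and then, are a little off and sometimes report something else, mostly with a low value. They report only what shows in the picture. A call takes as long as a camera call.
- masks_of(camera, query): "mask" (384x512 bool, what is visible of it) and "extent" ([left, top, right, bottom] in pixels, round what is visible of it).
- place_of(camera, query): "pixel" ([column, row] in pixels: a listed point, or the origin of a listed thing).
The state is a dict: "time": time; "joint_positions": joint angles; "qvel": joint speeds; "joint_torque": joint torques, N m; "tool_pos": TCP position; "ee_rot": TCP orientation; "wrist_force": force on the tool from outside, world axes, zero at the start; "wrist_torque": the same for the moment, N m; "width": finger opening in m; "finger_force": force on a finger pad.
Only numpy, scipy, OpenCV 4.12 (cv2) and the standard library are available. Lean on these libraries where they do the work, as an engineer would, in place of code of your own. Each camera call takes 0.05 s, during which the arm holds its last target. There are 200 camera calls.

TASK

Close the food-sample tin that stands in the lid press: pump the red lever down and let it up again, gently, until the yellow lid is fully home and the ratchet keeps the foot down on it with the lever let go; stop there, because the thin tin buckles if it is pressed much beyond that. Then press the green release button and keep it down until the jaw has sprung all the way back up, and leave the closed tin standing in its nest. Do not knock the other things on the counter about.

Things in the scene. Friction and masses are not known exactly. Their poses are not given: they have to be found in the camera images.
- press: White lid press fixed to the steel counter, worked from above. Origin: centre of the nest, counter level; z up. Base plate 150 (x) by 215 mm (y -86 to 130), 12 thick; 36 mm square column at y = +78, 212 high; steel cheeks over the nest (y -30 to 96, 44 wide in x, top 211). A toothed bar (the jaw) slides vertically over the origin, top at 280 mm when up. Red lever to -y, green button on the column
- jaw (a joint): Travel of the toothed bar downwards in m: 0 = all the way up, 0.045 = lowest. A ratchet holds it in steps of 4 mm; a full lever stroke moves it 12 mm (3 clicks), and it falls back up to 4 mm to the last click when the lever goes up. A light spring lifts it all the way while the release is held down (takes about 1 to 1.5 s)
- foot: Round black rubber foot, 44 mm across, 8 mm thick, sprung under the jaw (about 3.5 N per mm, up to 20 mm of give). Its origin is at the press origin when the jaw is up, and sinks with the jaw; the rubber's underside lies 102 mm above this origin, so 102 mm above the counter when up
- lever (a joint): Swing of the red lever in rad: 0 = up (sprung back there by itself), 0.315 = hard stop. Hinge along the press's x axis, at y = +42, z = 215 mm in the press frame. The first 0.07 rad or so are idle, then it drives the jaw; go beyond 0.29 for 3 clicks (less gives fewer). It must come right up before it can drive again
- lever_pad (a point): Centre of the top face of the lever's red hand pad (40 in x, 56 in y, 8 mm thick), at y = -121, z = 240 mm in the press frame when up; it sinks 52 mm, nearly straight, to the hard stop. Pushing it down takes 2 to 7 N idle (rippling with the clicks), 8 to 14 N while the lid moves; with the lid home it climbs steadily, and near 18 N (foot at 34 N) the tin buckles
- release (a joint): Travel of the green button downwards in m: 0 = up, 0.0085 = hard stop. It frees the ratchet from about 0.004 on, only while it is held down; it takes about 3 N (more under load). It hops by about 3 mm at each click of the ratchet, which is normal
- release_top (a point): Centre of the top face of the green release button (28 mm across), at y = +78, z = 236 mm in the press frame when up; pressed straight down
- tin: Thin steel food-sample tin, 72 mm across, 60 mm high without lid, blue band; loose in the nest of the press (six blue blocks 6 mm high). Origin: centre of its underside, 12 mm above the counter. Buckles if the foot presses with more than 34 N
- lid (a joint): How far the yellow plug lid (76 mm across, 8 mm thick) still stands above its home position on the tin, in m: 0 = fully home, starts between 0.006 and 0.016. It moves down stiffly, against about 18 N, and stops dead at 0; it stays where it is pushed
- lid_top (a point): Centre of the lid's top face; 68 mm above the tin's origin when home
- sample_a: Closed food-sample tin like the one in the press, 76 mm across, 68 mm high, left of the press; a bystander, to be left alone. Origin: underside, centre
- sample_b: Another closed food-sample tin, 76 mm across, 68 mm high, right of the press; a bystander, to be left alone. Origin: underside, centre
- bowl: Steel bowl, 110 mm across, 50 mm high; a bystander, to be left alone. Origin: underside, centre
- mug: Steel mug, 72 mm across, 80 mm high; a bystander, to be left alone. Origin: underside, centre
- spoon: Spoon, 190 mm long, lying under the lever; a bystander, to be left alone. Origin: underside, middle of its length
- spatula: Spatula, 260 mm long, lying on the counter; a bystander, to be left alone. Origin: underside, middle of its length
- sauce: Amber glass bottle, 56 mm across, 170 mm high; a bystander, to be left alone. Origin: underside, centre

How it is judged:
On the way, in this order (a step that is already met when the one before it is completed fails the run):
1. the lid is fully home (within 1.5 mm) and, with the lever let go and back up, the ratchet alone keeps the foot pressed on it (more than 1.5 N) (value of joint lid below 0.0015 m and horizontal distance between tin and press below 0.008 m and angle between tin's own z axis and vertical below 0.08 rad and contact force between foot and tin above 1.5 N and value of joint lever below 0.05 rad), for 0.3 s.
2. the release has been pressed and the jaw has sprung back to its top (within 3 mm) (value of joint jaw below 0.003 m), for 0.2 s.
At the end, for the whole second after the job is handed in: The lid stands less than 1.5 mm above home on the tin, the tin stands upright (within 0.08 rad) in the nest of the press (centre within 8 mm) and at rest, the jaw is within 3 mm of its top, the lever is up (within 0.05 rad) and the release button is up (within 2 mm) (value of joint lid below 0.0015 m and horizontal distance between tin and press below 0.008 m and angle between tin's own z axis and vertical below 0.08 rad and value of joint jaw below 0.003 m and value of joint lever below 0.05 rad and value of joint release below 0.002 m and linear speed of tin below 0.01 m/s); the robot touches nothing.
It fails at once if the foot presses on the tin with more than 34 N: it buckles (contact force between foot and tin above 34 N).
It fails at once if the fingers push the press with more than 40 N (contact force between the fingers and press above 40 N).
It fails at once if one of the other things on the counter is moved by more than 30 mm (distance of any of sample_a, sample_b, bowl, mug, spoon, spatula, sauce from where it was at the start of the episode above 0.03 m).
It also fails if it takes over 42 s, if anything falls off the work surface, if the arm or the gripper's body presses on something with over 40 N, if the wrist force passes 120 N, or if a joint passes its speed limit or range.

## Working session

There is one attempt and no reset: what is moved stays moved. The work goes in short steps, Python scripts to look and compute and a tool call to move; the robot and the scene stay as the last step left them, time stands still between calls to the robot, and variables do not carry over. Pictures are saved under pics/ and viewed, at most 10 in all, crops included, and the job is handed in when it is done.

Besides the shell and the picture viewer there is one more tool, called after "Emit:" by a JSON object that holds its "op" and its "data", one argument or row to a line. apply_moves: Moves the arm, as the interface text tells. Its arguments: {"type":"object","properties":{"commands":{"type":"array"}},"required":["commands"]}

```bash
mkdir -p pics
cat > h.py <<'E'
from bench import *
import numpy as np, cv2
def cam(n):
    s=snapshot(n); f=192/np.tan(np.radians(s["vertical_fov"])/2)
    K=np.array([[f,0,s["cx"]],[0,f,s["cy"]],[0,0,1]]); R=cv2.Rodrigues(np.array(s["rvec"],float))[0]; t=np.array(s["tvec"],float)
    return s["pixels"],K,R,t
def ray(K,R,t,p):
    d=R.T@np.linalg.inv(K)@np.array([p[0],p[1],1.]); return -R.T@t,d
def atz(c,p,z):
    o,d=ray(*c[1:],p); return o+d*(z-o[2])/d[2]
def proj(c,X):
    x=c[1]@(c[2]@np.array(X,float)+c[3]); return x[:2]/x[2]
E
python3 - <<'E'
from h import *
C={n:cam(n) for n in("side","top")}
cv2.imwrite("pics/a.png",cv2.cvtColor(np.vstack([C["side"][0],C["top"][0]])[:, :],cv2.COLOR_RGB2BGR)[:600*2]) 
im=np.hstack([C["side"][0],C["top"][0]]); cv2.imwrite("pics/a.png",cv2.resize(cv2.cvtColor(im,cv2.COLOR_RGB2BGR),(800,300)))
for q,z in(("lever_pad",.24),("release_top",.236),("press",0),("lid_top",None)):
    P={n:place_of(n,q)[:2] for n in C}
    for n in C: print(q,n,[(np.round(p["pixel"],1),round(p["score"],2),np.round(atz(C[n],p["pixel"],z),3) if z is not None else 0) for p in P[n]])
    try:
        A=[];b=[]
        for n in C:
            o,d=ray(*C[n][1:],P[n][0]["pixel"]); d/=np.linalg.norm(d); M=np.eye(3)-np.outer(d,d); A.append(M);b.append(M@o)
        print(q,np.round(np.linalg.lstsq(np.vstack(A),np.hstack(b),rcond=None)[0],4))
    except Exception as e: print(e)
o=get_obs(); print(o)
E
```

```text
lever_pad side []
lever_pad top [(array([326. , 193.5]), 0.68, array([ 0.58 , -0.201,  0.24 ])), (array([279.8, 205.4]), 0.5, array([ 0.54 , -0.058,  0.24 ]))]
list index out of range
release_top side []
release_top top [(array([259.3, 208.4]), 0.42, array([0.53 , 0.005, 0.236]))]
list index out of range
press side [(array([274.2, 249.7]), 0.88, array([ 0.544, -0.073,  0.   ]))]
press top []
list index out of range
lid_top side [(array([278.6, 229. ]), 0.45, 0)]
lid_top top [(array([282.5, 207.1]), 0.39, 0), (array([232.7, 140.9]), 0.21, 0)]
lid_top [ 0.542  -0.081   0.0959]
{'time': 0.5, 'joint_positions': array([-1.27912881e+00,  8.72244897e-02,  1.37074760e+00,  1.29493218e-05,
        1.68356904e+00, -1.03081992e-01]), 'qvel': array([-0.000693  , -0.00250852,  0.00020868, -0.00048486, -0.00106853,
       -0.00086276]), 'joint_torque': array([-2.07409081e-03, -3.39626026e+01, -3.02267110e+01,  7.15945777e-02,
        2.44014611e-02, -3.33193611e-05]), 'tool_pos': array([ 0.21152997, -0.50770921,  0.2054683 ]), 'ee_rot': array([ 3.14154008e+00, -7.49699789e-06,  3.94750967e-01]), 'wrist_force': array([-0.60607837, -0.1834709 , -0.56306279]), 'wrist_torque': array([0.05238869, 0.03733001, 0.01222297]), 'finger_force': 0.0, 'width': 0.09397466989966834}
```

View pics/a.png

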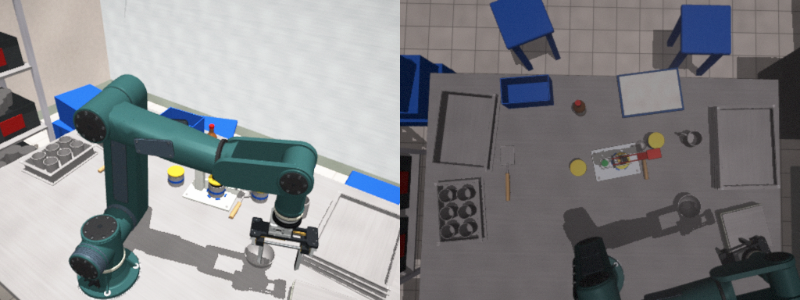

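Run:
```python
from h import *
c=cam("top"); im=c[0]
crop=im[160:250,225:355]; cv2.imwrite("pics/b.png",cv2.resize(cv2.cvtColor(crop,cv2.COLOR_RGB2BGR),None,fx=6,fy=6,interpolation=cv2.INTER_CUBIC))
h=cv2.cvtColor(im,cv2.COLOR_RGB2HSV)
for nm,lo,hi in(("red",0,8),("green",45,80)):
    m=((h[...,0]>=lo)&(h[...,0]<=hi)&(h[...,1]>110)&(h[...,2]>60)).astype(np.uint8); m[:160]=0;m[250:]=0;m[:,:225]=0;m[:,355:]=0
    n,l,s,ce=cv2.connectedComponentsWithStats(m)
    print(nm,[(s[i],ce[i].round(1),atz(c,ce[i],.238).round(3)) for i in range(1,n) if s[i][4]>8])
    if nm=="red":
        ys,xs=np.where(m); print(cv2.minAreaRect(np.c_[xs,ys].astype(np.float32)))
```

```text
red [(array([303, 190,  32,  15, 312], dtype=int32), array([319.8, 197.4]), array([ 0.567, -0.182,  0.238])), (array([283, 206,  10,   3,  12], dtype=int32), array([287.5, 207.4]), array([ 0.535, -0.082,  0.238]))]
((302.2838134765625, 200.20269775390625), (12.001126289367676, 62.636016845703125), 80.53767395019531)
green []
```

View pics/b.png

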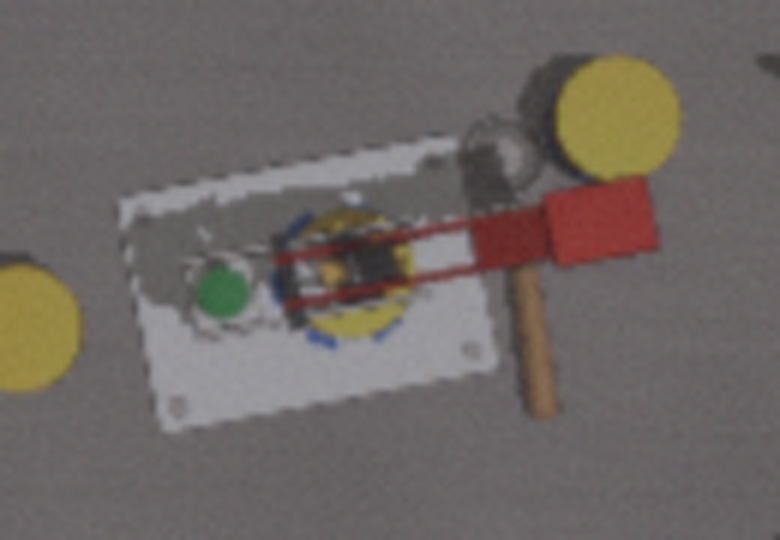

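Emit:
{"op": "apply_moves", "data": {
  "commands": [
    [0,0,0.15,0.02,0.02,0.04,0],
    [0,0,0.3,0.05,0.045,0.07,0],
    [0,0,0.45,0.08,0.07,0.1,0],
    [0,0,0.6,0.11,0.1,0.115,0],
    [0,0,0.75,0.14,0.12,0.115,0]
  ]
}}

```text
time: 1.05
tool_pos: [0.3532, -0.3869, 0.3249]
ee_rot: [3.135, 0.003, 1.151]
wrist_force: [0.3, -0.5, 0.4]
width: 0.0576
finger_force: 0.0
```

Emit:
{"op": "apply_moves", "data": {
  "commands": [
    [0,0,0.15,0.035,0.03,0,0],
    [0,0,0.3,0.07,0.06,0,0],
    [0,0,0.45,0.105,0.09,0,0],
    [0,0,0.6,0.14,0.12,0,0],
    [0,0,0.626,0.17,0.15,0,0]
  ]
}}

```text
time: 1.55
tool_pos: [0.523, -0.2362, 0.3204]
ee_rot: [3.141, 0.0, 1.774]
wrist_force: [1.6, -0.6, 0.0]
width: 0.018
finger_force: 0.0
```

Run:
```python
from h import *
o=get_obs(); print(o["tool_pos"],o["ee_rot"],o["joint_positions"],o["wrist_force"],o["width"])
c=cam("wrist"); cv2.imwrite("pics/c.png",cv2.cvtColor(c[0],cv2.COLOR_RGB2BGR))
for q,z in(("lever_pad",.24),("release_top",.236)): print(q,[(np.round(p["pixel"],1),p["score"],atz(c,p["pixel"],z).round(4)) for p in place_of("wrist",q)])
print(proj(c,o["tool_pos"]),-c[2].T@c[3])
```

```text
[ 0.52298205 -0.23616981  0.32037686] [3.14136124e+00 8.27808756e-05 1.77433197e+00] [-5.23021280e-01  1.48797089e-01  1.07678345e+00  9.76040125e-05
  1.91578414e+00 -7.26523915e-01] [ 1.55154687 -0.6192572   0.02199344] 0.01798935735004472
lever_pad [(array([319. , 160.7]), 0.88, array([ 0.5686, -0.1972,  0.24  ]))]
release_top []
[254.53730835 230.70376478] [ 0.50878541 -0.16576023  0.49949687]
```

View pics/c.png

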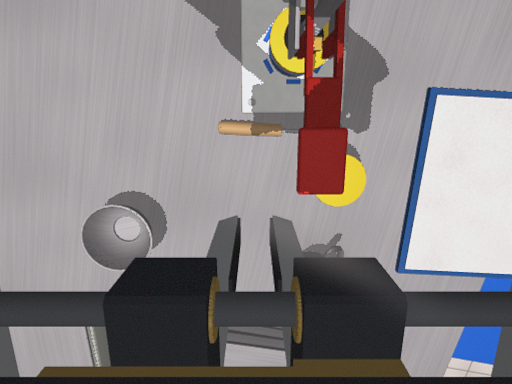

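Emit:
{"op": "apply_moves", "data": {
  "commands": [
    [0,0,0,0.015,0.013,0,0],
    [0,0,0,0.031,0.026,0,0],
    [0,0,0,0.046,0.039,-0.02,0],
    [0,0,0,0.046,0.039,-0.05,0],
    [0,0,0,0.046,0.039,-0.07,0]
  ]
}}

```text
time: 2.2
tool_pos: [0.5666, -0.1996, 0.2486]
ee_rot: [-3.14, -0.0, 1.769]
wrist_force: [-0.1, -0.4, -1.4]
width: 0.0005
finger_force: 0.0
```

Emit:
{"op": "apply_moves", "data": {
  "commands": [
    [0,0,0,0,0,0,0],
    [0,0,0,0,0,-0.004,0],
    [0,0,0,0,0,-0.007,0],
    [0,0,0,0,0,-0.01,0],
    [0,0,0,0,0,-0.014,0]
  ]
}}

```text
time: 2.7
tool_pos: [0.568, -0.1994, 0.2379]
ee_rot: [3.139, 0.002, 1.77]
wrist_force: [0.9, -1.0, 1.8]
width: 0.0005
finger_force: 0.8
```

Emit:
{"op": "apply_moves", "data": {
  "commands": [
    [0,0,0,0,0,-0.007,0],
    [0,0,0,0,0,-0.014,0],
    [0,0,0,0,0,-0.021,0],
    [0,0,0,0,0,-0.028,0],
    [0,0,0,0,0,-0.035,0]
  ]
}}

```text
time: 3.2
tool_pos: [0.5681, -0.1996, 0.2024]
ee_rot: [3.139, 0.003, 1.77]
wrist_force: [0.6, -3.0, 7.3]
width: 0.0004
finger_force: 3.9
```

Emit:
{"op": "apply_moves", "data": {
  "commands": [
    [0,0,0,0,0,-0.004,0],
    [0,0,0,0,0,-0.008,0],
    [0,0,0,0,0,-0.01,0],
    [0,0,0,0,0,-0.011,0],
    [0,0,0,0,0,-0.011,0]
  ]
}}

```text
time: 3.7
tool_pos: [0.5681, -0.1988, 0.1931]
ee_rot: [3.138, 0.002, 1.771]
wrist_force: [-1.0, -1.0, 9.6]
width: 0.0009
finger_force: 4.9
```

Emit:
{"op": "apply_moves", "data": {
  "commands": [
    [0,0,0,0,0,-0.001,0],
    [0,0,0,0,0,-0.002,0],
    [0,0,0,0,0,-0.003,0],
    [0,0,0,0,0,-0.004,0],
    [0,0,0,0,0,-0.004,0]
  ]
}}

```text
time: 4.2
tool_pos: [0.5681, -0.1985, 0.1906]
ee_rot: [3.138, 0.002, 1.771]
wrist_force: [-2.5, -0.1, 13.2]
width: 0.0002
finger_force: 6.4
```

Emit:
{"op": "apply_moves", "data": {
  "commands": [
    [0,0,0,0,0,-0.001,0],
    [0,0,0,0,0,-0.002,0],
    [0,0,0,0,0,-0.002,0],
    [0,0,0,0,0,-0.002,0],
    [0,0,0,0,0,-0.002,0]
  ]
}}

```text
time: 4.7
tool_pos: [0.5681, -0.1985, 0.1902]
ee_rot: [3.136, 0.003, 1.771]
wrist_force: [-4.1, 0.7, 18.9]
width: 0.0007
finger_force: 8.4
```

Emit:
{"op": "apply_moves", "data": {
  "commands": [
    [0,0,0,0,0,0.01,0],
    [0,0,0,0,0,0.02,0],
    [0,0,0,0,0,0.03,0],
    [0,0,0,0,0,0.04,0],
    [0,0,0,0,0,0.05,0]
  ]
}}

```text
time: 5.2
tool_pos: [0.5672, -0.1979, 0.2344]
ee_rot: [-3.14, -0.002, 1.771]
wrist_force: [-0.3, 0.7, 0.8]
width: 0.0005
finger_force: 0.5
```

Emit:
{"op": "apply_moves", "data": {
  "commands": [
    [0,0,0,0,0,0.004,0],
    [0,0,0,0,0,0.008,0],
    [0,0,0,0,0,0.01,0],
    [0,0,0,0,0,0.01,0],
    [0,0,0,0,0,0.01,0]
  ]
}}

```text
time: 5.7
tool_pos: [0.5673, -0.1987, 0.2439]
ee_rot: [-3.141, -0.001, 1.771]
wrist_force: [-0.1, 0.3, -0.6]
width: 0.0003
finger_force: 0.0
```

Run:
```python
from h import *
c=cam("top");cv2.imwrite("pics/d.png",cv2.resize(cv2.cvtColor(c[0][150:260,215:365],cv2.COLOR_RGB2BGR),None,fx=5,fy=5))
s=cam("side");cv2.imwrite("pics/e.png",cv2.resize(cv2.cvtColor(s[0][190:280,220:370],cv2.COLOR_RGB2BGR),None,fx=5,fy=5))
```

```text
(no output)
```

View pics/e.png

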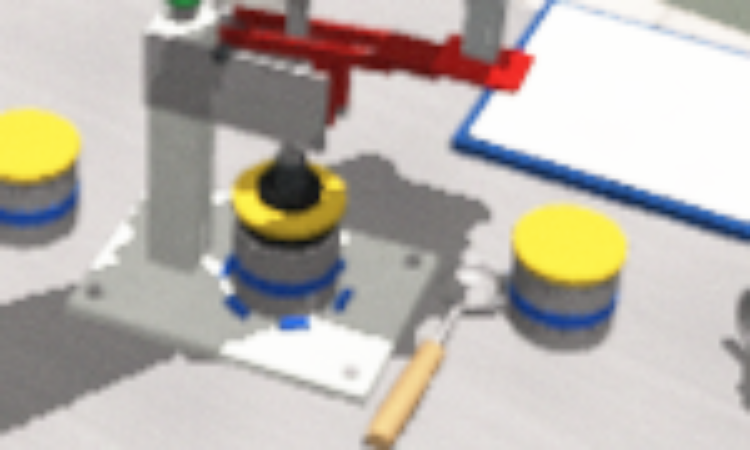

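Emit:
{"op": "apply_moves", "data": {
  "commands": [
    [0,0,0,0,0,-0.008,0],
    [0,0,0,0,0,-0.016,0],
    [0,0,0,0,0,-0.024,0],
    [0,0,0,0,0,-0.032,0],
    [0,0,0,0,0,-0.038,0]
  ]
}}

```text
time: 6.3
tool_pos: [0.5683, -0.2001, 0.2096]
ee_rot: [3.137, 0.005, 1.77]
wrist_force: [-1.7, -1.8, 14.1]
width: 0.0003
finger_force: 6.8
```

Emit:
{"op": "apply_moves", "data": {
  "commands": [
    [0,0,0,0,0,-0.005,0],
    [0,0,0,0,0,-0.01,0],
    [0,0,0,0,0,-0.014,0],
    [0,0,0,0,0,-0.017,0],
    [0,0,0,0,0,-0.018,0]
  ]
}}

```text
time: 6.8
tool_pos: [0.568, -0.1988, 0.1921]
ee_rot: [3.138, 0.002, 1.771]
wrist_force: [-2.2, 1.7, 13.5]
width: -0.0001
finger_force: 6.5
```

Emit:
{"op": "apply_moves", "data": {
  "commands": [
    [0,0,0,0,0,-0.001,0],
    [0,0,0,0,0,-0.002,0],
    [0,0,0,0,0,-0.0025,0],
    [0,0,0,0,0,-0.0025,0],
    [0,0,0,0,0,-0.0025,0]
  ]
}}

```text
time: 7.3
tool_pos: [0.568, -0.1986, 0.1905]
ee_rot: [3.137, 0.003, 1.771]
wrist_force: [-4.2, 0.6, 15.2]
width: 0.0002
finger_force: 6.8
```

Emit:
{"op": "apply_moves", "data": {
  "commands": [
    [0,0,0,0,0,0.01,0],
    [0,0,0,0,0,0.02,0],
    [0,0,0,0,0,0.03,0],
    [0,0,0,0,0,0.04,0],
    [0,0,0,0,0,0.05,0]
  ]
}}

```text
time: 7.8
tool_pos: [0.5672, -0.1981, 0.2361]
ee_rot: [-3.141, -0.002, 1.771]
wrist_force: [-0.6, 0.2, 1.5]
width: 0.0006
finger_force: 0.5
```

Emit:
{"op": "apply_moves", "data": {
  "commands": [
    [0,0,0,0,0,0.004,0],
    [0,0,0,0,0,0.007,0],
    [0,0,0,0,0,0.0085,0],
    [0,0,0,0,0,0.0085,0],
    [0,0,0,0,0,0.0085,0]
  ]
}}

```text
time: 8.3
tool_pos: [0.5673, -0.1986, 0.2439]
ee_rot: [-3.141, -0.001, 1.771]
wrist_force: [-0.0, -1.2, 0.5]
width: 0.0005
finger_force: 0.0
```

Run:
```python
from h import *
s=cam("side");cv2.imwrite("pics/f.png",cv2.resize(cv2.cvtColor(s[0][190:280,220:370],cv2.COLOR_RGB2BGR),None,fx=5,fy=5))
```

```text
(no output)
```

View pics/f.png

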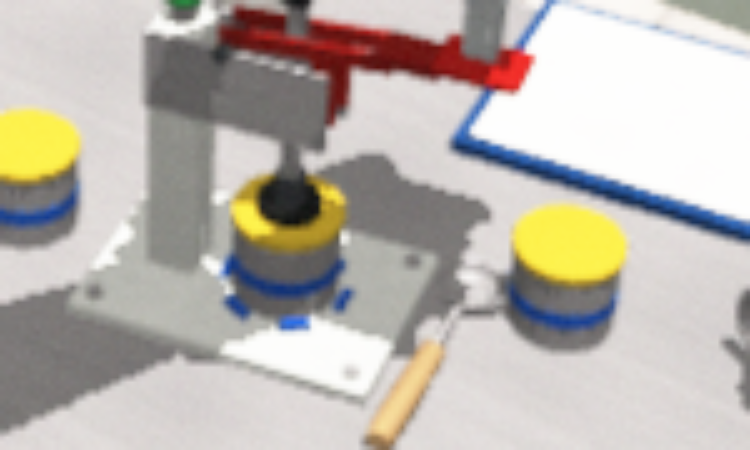

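Emit:
{"op": "apply_moves", "data": {
  "commands": [
    [0,0,0,0,0,-0.005,0],
    [0,0,0,0,0,-0.01,0],
    [0,0,0,0,0,-0.015,0],
    [0,0,0,0,0,-0.02,0],
    [0,0,0,0,0,-0.024,0]
  ]
}}

```text
time: 8.85
tool_pos: [0.568, -0.1999, 0.2228]
ee_rot: [3.139, 0.004, 1.77]
wrist_force: [-0.3, -2.6, 11.0]
width: 0.0003
finger_force: 5.4
```

Emit:
{"op": "apply_moves", "data": {
  "commands": [
    [0,0,0,0,0,-0.001,0],
    [0,0,0,0,0,-0.002,0],
    [0,0,0,0,0,-0.003,0],
    [0,0,0,0,0,-0.004,0],
    [0,0,0,0,0,-0.004,0]
  ]
}}

```text
time: 9.35
tool_pos: [0.568, -0.2, 0.2199]
ee_rot: [3.138, 0.005, 1.77]
wrist_force: [-1.0, -2.4, 10.1]
width: 0.0006
finger_force: 5.2
```

Emit:
{"op": "apply_moves", "data": {
  "commands": [
    [0,0,0,0,0,-0.001,0],
    [0,0,0,0,0,-0.002,0],
    [0,0,0,0,0,-0.003,0],
    [0,0,0,0,0,-0.003,0],
    [0,0,0,0,0,-0.003,0]
  ]
}}

```text
time: 9.85
tool_pos: [0.568, -0.2001, 0.2173]
ee_rot: [3.138, 0.005, 1.77]
wrist_force: [-1.9, -2.8, 10.3]
width: 0.0005
finger_force: 5.6
```

Emit:
{"op": "apply_moves", "data": {
  "commands": [
    [0,0,0,0,0,-0.001,0],
    [0,0,0,0,0,-0.002,0],
    [0,0,0,0,0,-0.002,0],
    [0,0,0,0,0,-0.002,0],
    [0,0,0,0,0,-0.002,0]
  ]
}}

```text
time: 10.35
tool_pos: [0.568, -0.2001, 0.2147]
ee_rot: [3.138, 0.005, 1.77]
wrist_force: [-1.6, -1.7, 9.0]
width: 0.0004
finger_force: 4.9
```

Emit:
{"op": "apply_moves", "data": {
  "commands": [
    [0,0,0,0,0,-0.001,0],
    [0,0,0,0,0,-0.0015,0],
    [0,0,0,0,0,-0.002,0],
    [0,0,0,0,0,-0.002,0],
    [0,0,0,0,0,-0.002,0]
  ]
}}

```text
time: 10.85
tool_pos: [0.5681, -0.2001, 0.2133]
ee_rot: [3.138, 0.005, 1.77]
wrist_force: [-1.7, -2.1, 10.5]
width: 0.0003
finger_force: 5.6
```

Run:
```python
from h import *
s=cam("side");cv2.imwrite("pics/g.png",cv2.resize(cv2.cvtColor(s[0][190:280,220:370],cv2.COLOR_RGB2BGR),None,fx=5,fy=5))
a=cv2.imread("pics/f.png")
# lid yellow vs sample yellow extents (top edge, bottom edge) and jaw top
for n in("e","f","g"):
    im=cv2.imread(f"pics/{n}.png")[2::5,2::5]; h=cv2.cvtColor(im,cv2.COLOR_BGR2HSV); m=(h[...,0]>22)&(h[...,0]<35)&(h[...,1]>150)
    for x0,x1 in((46,71),(101,127)):
        ys,xs=np.where(m[:,x0:x1]); print(n,x0,ys.min(),ys.max(),ys.mean().round(2),xs.min()+x0,xs.max()+x0)
    print([int(np.where(m[:,x])[0].max()) for x in (50,54,58,62,66)])
print(get_obs()["wrist_force"])
```

```text
e 46 33 47 41.25 47 68
e 101 41 56 48.81 103 124
[45, 47, 47, 47, 45]
f 46 35 49 43.51 47 68
f 101 41 56 48.83 103 124
[47, 49, 49, 48, 47]
g 46 36 50 43.91 47 68
g 101 42 56 48.85 103 124
[48, 49, 49, 49, 47]
[-1.81891265 -2.01519492 11.9271808 ]
```

View pics/g.png

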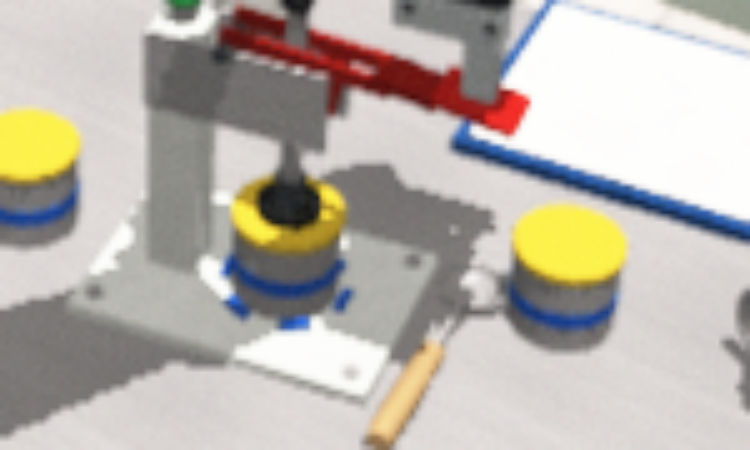

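Run:
```python
from h import *
s=cam("side")[0].astype(float)[190:280,220:370]
def edges(im,c0,r0,r1,k=5):
    # average columns near tin centre; yellow-ness (R-B) lower edge, blueness centroid
    p=im[r0:r1,c0-k:c0+k+1].mean(1); y=p[:,0]-p[:,2]; b=np.clip(p[:,2]-p[:,0]-15,0,None)
    Y=y.max()*.5; i=np.where(y>Y)[0].max(); e=i+(y[i]-Y)/(y[i]-y[i+1]); return round(e+r0,2),round((b*np.arange(len(b))).sum()/b.sum()+r0,2)
for n in "efg":
    im=cv2.imread(f"pics/{n}.png")[2::5,2::5,::-1].astype(float)
    for nm,c,r0,r1 in(("tin",57,33,62),("b",113,40,69),("a",5,20,47)):
        e,b=edges(im,c,r0,r1); print(n,nm,e,b,round(b-e,2))
```

```text
e tin 46.77 57.37 10.6
e b 56.17 63.65 7.48
e a 35.75 42.96 7.21
f tin 49.37 57.37 8.0
f b 56.17 63.65 7.48
f a 35.74 42.96 7.22
g tin 49.71 57.38 7.67
g b 56.17 63.65 7.48
g a 35.74 42.95 7.21
```

Emit:
{"op": "apply_moves", "data": {
  "commands": [
    [0,0,0,0,0,-0.001,0],
    [0,0,0,0,0,-0.002,0],
    [0,0,0,0,0,-0.003,0],
    [0,0,0,0,0,-0.003,0],
    [0,0,0,0,0,-0.003,0]
  ]
}}

```text
time: 11.45
tool_pos: [0.5681, -0.2001, 0.211]
ee_rot: [3.137, 0.005, 1.77]
wrist_force: [-3.1, -1.3, 12.8]
width: 0.0008
finger_force: 6.5
```

```bash
cat >> h.py <<'E'
def lid():
    im=cam("side")[0].astype(float)[190:280,220:370]; p=im[33:62,52:63].mean(1); y=p[:,0]-p[:,2]; b=np.clip(p[:,2]-p[:,0]-15,0,None)
    Y=y.max()*.5; i=np.where(y>Y)[0].max(); e=i+(y[i]-Y)/(y[i]-y[i+1]); return round((b*np.arange(len(b))).sum()/b.sum()-e,2)
E
python3 -c "
from h import *
print(lid(),lid(),get_obs()['wrist_force'],get_obs()['tool_pos'])"
```

```text
7.65 7.66 [-1.5311994  -0.81469489 13.53416536] [ 0.56807159 -0.20005161  0.21098501]
```

Emit:
{"op": "apply_moves", "data": {
  "commands": [
    [0,0,0,0,0,0.007,0],
    [0,0,0,0,0,0.014,0],
    [0,0,0,0,0,0.021,0],
    [0,0,0,0,0,0.028,0],
    [0,0,0,0,0,0.034,0]
  ]
}}

```text
time: 12.05
tool_pos: [0.5673, -0.1979, 0.2403]
ee_rot: [-3.141, -0.002, 1.771]
wrist_force: [-0.6, 0.3, 1.1]
width: 0.0003
finger_force: 0.5
```

Emit:
{"op": "apply_moves", "data": {
  "commands": [
    [0,0,0,0,0,0.015,0],
    [0,0,0,0,0,0.03,0],
    [0,0,0,0,0,0.05,0],
    [0,0,0,0,0,0.07,0],
    [0,0,0,0,0,0.09,0]
  ]
}}

```text
time: 12.55
tool_pos: [0.5674, -0.1986, 0.3316]
ee_rot: [-3.141, -0.0, 1.771]
wrist_force: [-0.9, -0.6, -0.7]
width: 0.0009
finger_force: 0.0
```

Run:
```python
from h import *
print(lid(),get_obs()["tool_pos"])
c=cam("wrist"); s=cam("side"); a=cv2.resize(s[0][190:280,220:370],(640,384)); cv2.imwrite("pics/i.png",cv2.resize(cv2.cvtColor(np.hstack([c[0],a]),cv2.COLOR_RGB2BGR),(800,267)))
for q,z in(("lever_pad",.24),("release_top",.236)): print(q,[(np.round(p["pixel"],1),p["score"],atz(c,p["pixel"],z).round(4)) for p in place_of("wrist",q)])
```

```text
7.48 [ 0.56819665 -0.19903261  0.33574283]
lever_pad [(array([256.8, 188.6]), 0.83, array([ 0.5702, -0.1975,  0.24  ]))]
release_top []
```

View pics/i.png

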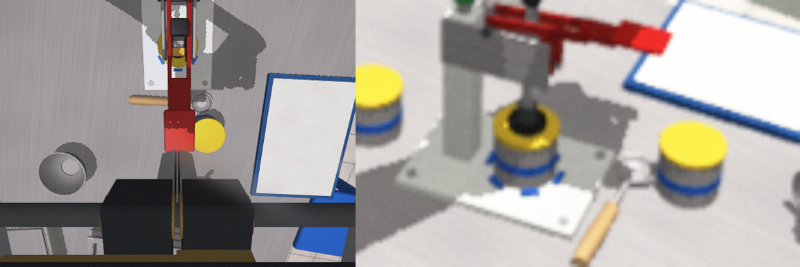

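Run:
```python
from h import *
from scipy.optimize import brentq
s=cam("side"); im=s[0].astype(float)[190:280,220:370]; C=-s[2].T@s[3]
def edges(c0,r0,r1,k=3):
    p=im[r0:r1,c0-k:c0+k+1].mean(1); y=p[:,0]-p[:,2]; b=np.clip(p[:,2]-p[:,0]-15,0,None)
    o=[]
    for f in(.3,.5,.7):
        Y=y.max()*f; i=np.where(y>Y)[0].max(); o.append(i+(y[i]-Y)/(y[i]-y[i+1]))
    return (b*np.arange(len(b))).sum()/b.sum()-np.array(o)
t=cam("top")
def pos(pix,z): return atz(t,pix,z)[:2]
B=pos((225+618/6,160+118/6),.068);A=pos((225+16/6,160+328/6),.068);T=np.array([.546,-.080])
def d(P,z0,hb,lift=0):
    u=C[:2]-P; u/=np.linalg.norm(u)
    return proj(s,[*(P+u*.036),z0+hb])[1]-proj(s,[*(P+u*.038),z0+.060+lift])[1]
mb,ma,mt=edges(113,40,69),edges(5,20,47),edges(57,33,62)
print(A,B,ma,mb,mt)
for i in range(3):
    h=[brentq(lambda x:d(P,0,x)-m[i],0,.06) for P,m in((A,ma),(B,mb))]
    print(np.round(h,4),"lift",round(brentq(lambda l:d(T,.012,np.mean(h),l)-mt[i],-.02,.03),4))
```

```text
[0.50898625 0.11662689] [ 0.64006366 -0.23948002] [6.80391946 7.27078932 7.70015029] [6.97050318 7.43892423 7.93871918] [7.0121947  7.45721634 7.94567874]
[0.0281 0.0278] lift 0.0001
[0.026  0.0257] lift -0.0
[0.0241 0.0235] lift 0.0
```

Emit:
{"op": "apply_moves", "data": {
  "commands": [
    [0,0,0,-0.008,0.04,0,0],
    [0,0,0,-0.016,0.08,0,0],
    [0,0,0,-0.024,0.12,0,0],
    [0,0,0,-0.032,0.16,0,0],
    [0,0,0,-0.039,0.193,0,0]
  ]
}}

```text
time: 13.4
tool_pos: [0.5275, -0.0037, 0.3293]
ee_rot: [-3.14, -0.001, 1.772]
wrist_force: [-0.1, -0.3, 0.6]
width: 0.0004
finger_force: 0.0
```

Emit:
{"op": "apply_moves", "data": {
  "commands": [
    [0,0,0,0,0,-0.02,0],
    [0,0,0,0,0,-0.04,0],
    [0,0,0,0,0,-0.055,0],
    [0,0,0,0,0,-0.065,0],
    [0,0,0,0,0,-0.065,0]
  ]
}}

```text
time: 13.9
tool_pos: [0.5274, -0.0056, 0.2629]
ee_rot: [-3.137, -0.001, 1.771]
wrist_force: [-1.5, 0.3, 0.7]
width: 0.0004
finger_force: 0.0
```

Run:
```python
from h import *
print(get_obs()["tool_pos"],get_obs()["wrist_force"])
c=cam("wrist"); t=cam("top"); a=cv2.resize(t[0][150:260,215:365],(524,384)); cv2.imwrite("pics/j.png",cv2.resize(cv2.cvtColor(np.hstack([c[0],a]),cv2.COLOR_RGB2BGR),(800,297)))
for q,z in(("lever_pad",.24),("release_top",.236)): print(q,[(np.round(p["pixel"],1),p["score"],atz(c,p["pixel"],z).round(4)) for p in place_of("wrist",q)])
```

```text
[ 0.52743397 -0.00559382  0.26289351] [-1.48308414  0.28204985  0.65956608]
lever_pad []
release_top [(array([258.2, 215.6]), 0.88, array([ 0.5297, -0.005 ,  0.236 ])), (array([261.2,  68.8]), 0.42, array([0.5126, 0.0874, 0.236 ]))]
```

View pics/j.png

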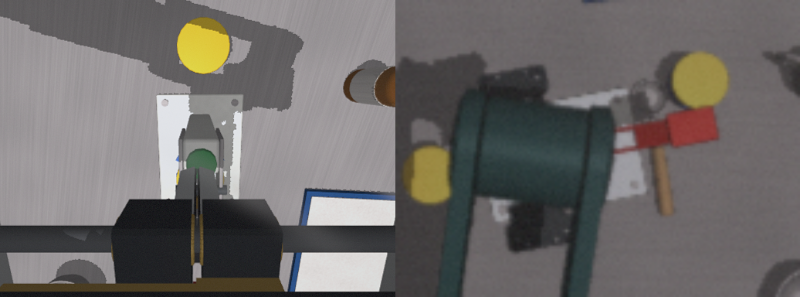

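Emit:
{"op": "apply_moves", "data": {
  "commands": [
    [0,0,0,0.002,0,-0.015,0],
    [0,0,0,0.002,0,-0.024,0],
    [0,0,0,0.002,0,-0.029,0],
    [0,0,0,0.002,0,-0.034,0],
    [0,0,0,0.002,0,-0.037,0]
  ]
}}

```text
time: 14.6
tool_pos: [0.5301, -0.0057, 0.2283]
ee_rot: [-3.141, -0.0, 1.771]
wrist_force: [-1.3, 0.5, 3.2]
width: 0.0008
finger_force: 1.5
```

Emit:
{"op": "apply_moves", "data": {
  "commands": [
    [0,0,0,0,0,-0.001,0],
    [0,0,0,0,0,-0.002,0],
    [0,0,0,0,0,-0.002,0],
    [0,0,0,0,0,-0.002,0],
    [0,0,0,0,0,-0.002,0]
  ]
}}

```text
time: 15.1
tool_pos: [0.5302, -0.0057, 0.2278]
ee_rot: [3.141, 0.0, 1.771]
wrist_force: [-3.1, 0.1, 4.9]
width: 0.0003
finger_force: 2.6
```

Hold for a good while, then check the jaw.

Emit:
{"op": "apply_moves", "data": {
  "commands": [
    [0,0,0,0,0,-0.001,0],
    [0,0,0,0,0,-0.001,0],
    [0,0,0,0,0,-0.001,0],
    [0,0,0,0,0,-0.001,0],
    [0,0,0,0,0,-0.001,0]
  ]
}}

```text
time: 15.6
tool_pos: [0.5302, -0.0058, 0.2277]
ee_rot: [3.14, 0.001, 1.771]
wrist_force: [-4.4, 0.6, 8.4]
width: 0.0005
finger_force: 4.0
```

Emit:
{"op": "apply_moves", "data": {
  "commands": [
    [0,0,0,0,0,0,0],
    [0,0,0,0,0,0,0],
    [0,0,0,0,0,0,0],
    [0,0,0,0,0,0,0],
    [0,0,0,0,0,0,0]
  ]
}}

```text
time: 16.1
tool_pos: [0.5302, -0.0057, 0.2277]
ee_rot: [3.14, 0.001, 1.771]
wrist_force: [-4.5, -0.2, 8.4]
width: 0.0002
finger_force: 4.0
```

Emit:
{"op": "apply_moves", "data": {
  "commands": [
    [0,0,0,0,0,0,0],
    [0,0,0,0,0,0,0],
    [0,0,0,0,0,0,0],
    [0,0,0,0,0,0,0],
    [0,0,0,0,0,0,0]
  ]
}}

```text
time: 16.6
tool_pos: [0.5302, -0.0058, 0.2277]
ee_rot: [3.14, 0.001, 1.771]
wrist_force: [-4.3, -0.3, 8.4]
width: 0.0004
finger_force: 4.0
```

Run:
```python
from h import *
s=cam("side");cv2.imwrite("pics/k.png",cv2.resize(cv2.cvtColor(s[0][170:280,200:370],cv2.COLOR_RGB2BGR),None,fx=4,fy=4))
```

```text
(no output)
```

View pics/k.png

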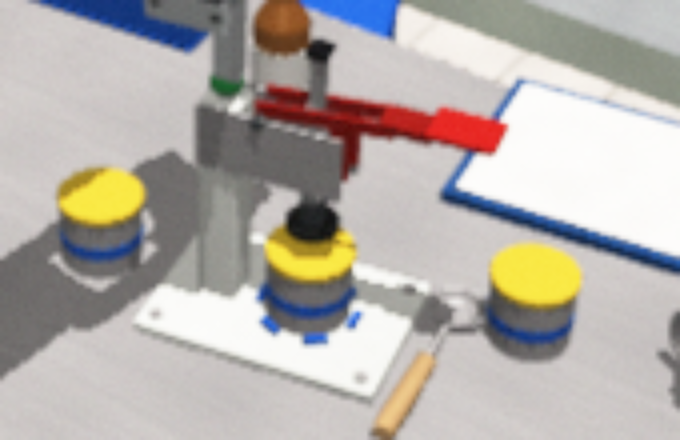

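Run:
```python
from h import *
s=cam("side")
for z in(.27,.28): print(z,(proj(s,[.546,-.080,z])-[200,170])*4)
for z in(.094,.102,.110): print(z,(proj(s,[.546,-.080,z])-[200,170])*4)
```

```text
0.27 [316.94425811  57.97028398]
0.28 [317.44735461  47.17571908]
0.094 [308.68943697 235.08780245]
0.102 [309.0416363  227.53092504]
0.11 [309.39589952 219.92976428]
```

Emit:
{"op": "apply_moves", "data": {
  "commands": [
    [0,0,0,0,0,0.005,0],
    [0,0,0,0,0,0.015,0],
    [0,0,0,0,0,0.035,0],
    [0,0,0,0,0,0.065,0],
    [0,0,0,0,0,0.1,0]
  ]
}}

```text
time: 17.2
tool_pos: [0.5306, -0.0056, 0.3253]
ee_rot: [-3.14, -0.001, 1.771]
wrist_force: [0.4, -0.4, -0.1]
width: 0.0003
finger_force: 0.0
```

Emit:
{"op": "apply_moves", "data": {
  "commands": [
    [0,0,0,-0.02,0,0.01,0],
    [0,0,0,-0.04,0,0.01,0],
    [0,0,0,-0.05,0,0.01,0],
    [0,0,0,-0.05,0,0.01,0],
    [0,0,0,-0.05,0,0.01,0]
  ]
}}

```text
time: 17.7
tool_pos: [0.4809, -0.0057, 0.335]
ee_rot: [3.142, -0.0, 1.771]
wrist_force: [0.5, -0.8, 0.4]
width: 0.0002
finger_force: 0.0
```

Run:
```python
from h import *
s=cam("side");cv2.imwrite("pics/l.png",cv2.resize(cv2.cvtColor(s[0][170:280,200:370],cv2.COLOR_RGB2BGR),None,fx=4,fy=4)); print(lid(),get_obs()["tool_pos"],get_obs()["wrist_force"])
```

```text
7.64 [ 0.48102439 -0.00573819  0.33469311] [ 0.25803883  0.26676591 -0.96070067]
```

View pics/l.png

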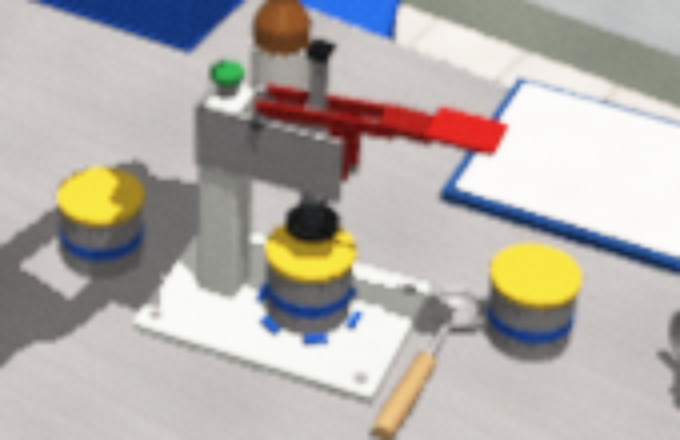

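```bash
python3 -c "
from bench import *
print(close_job())"
```

```text
the job is handed in; nothing more can be done
None
```

The tin is closed and standing in its nest. In the last pictures the lid is home, the jaw, lever and release button are all up, and nothing else looks disturbed; I handed the job in at about 18 s, and it returned no verdict.

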